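# Lock the roller carrier's captive screws

### The arm

A 6-joint arm with a two-finger parallel gripper is mounted at the origin on the work surface. World frame = base frame: x ahead of the robot, y to its left, z up, the work surface at z = 0. Lengths are in m, angles in rad, forces in N, time in s.
With the tool pointing down it reaches from about 0.275 to 0.825 m from the base axis. Payload 5.2 kg.
Tool frame: the origin (TCP) lies at the very end of the fingers, on their centre line; the grasp point (between the pads) lies 19 mm behind it; z points along the fingers, y is the line along which they close (so a half turn about z gives the same grasp; the last joint's range is limited). The gripper opens to 93 mm and grips with 3 to 60 N. Pads are 15 mm wide; open, the fingers measure 128 mm over their backs; the gripper's body (75 mm by 188 mm) begins 65 mm behind the grasp point.
Start: joints at [1.144, 0.259, 1.535, -0, 1.348, -0.203], TCP at [0.122, 0.536, 0.219] pointing down, gripper open.
Joint ranges: [-3.14, 3.14], [-0.91, 2.08], [0.19, 2.58], [-1.22, 4.36], [0.22, 2.71], [-3.12, 3.12]. Speed limits (rad/s): [2.57, 2.57, 3.14, 3.14, 3.14, 3.14].

### API

Orientations are given as a rotation vector (axis times angle).
In Python, from plant import ctrl gives the robot as it stands. The module is installed in compiled form; this text tells all that it offers.
- The arm moves only by the tool send_rows, never from a script. Its argument "targets" is a list of rows, each a list of 6 numbers: the shift along the tool's x, y, z normalised to -1 to 1, where 1 is 400 mm, then the turn, a rotation vector about the tool's x, y, z normalised to -1 to 1, where 1 is pi rad. A call has 1 to 5 rows; each row is the pose to reach, as a shift and turn from the pose commanded when the call began, along the tool's axes at that moment, turning the shorter way round; what a row does not reach only later rows make up. A row lasts 1/10 s, in which the tool goes at most 50 mm and 8.59 degrees, less where a joint would pass 70% of its speed; a pose out of reach is approached as far as the arm can. A call with a number of a shift or a turn outside -1 to 1 is refused whole. A call with a gripper value outside its range is refused whole. "claw" is the opening, from 0 (shut) to 1 (fully open), set as the call begins (left out, the last holds). The fingers move at their own pace and stop on an object; "force" is the grip in N (left out, the last holds). Time passes only in rows, so rows that repeat a pose let the fingers close. It gives the time, the measured TCP pose, the force, the opening and the grip force at its end, in the units of the state.
- ctrl.state(): the state, without advancing time (a new reading comes with each control period).
- ctrl.capture(name): name is "scene" or "top" or "wrist"; returns a dict with "pixels" (400x640x3 uint8, red, green, blue), "fx", "fy", "cx", "cy" (pixels), "distortion" ([k1, k2, p1, p2, k3] as OpenCV has them; the pictures are not rectified), "camera_from_world" (4x4, takes a point from world to camera coordinates). Camera axes: x right, y down, z forward; pixel columns grow to the right and rows downward; lengths in m; the calibration is good to about 2 mm. A picture is of the moment at which its call begins. There is no depth.
- ctrl.close_job(): hands the job in; it is judged then, once.
Trained networks look in the newest picture that a camera, given by its name, has taken for a name from the list of things; names that differ only in an ending like _2 or _b are one class to them, and where a whole thing is asked for, a point or a joint stands for the part that bears it (a point fixed in the world has none). Each returns a list of dicts, best first, with "confidence" (0 to 1); they miss things now and then, are a little off and sometimes report something else, mostly with a low value. They report only what shows in the picture. A call takes as long as a camera call. They do not tell look-alikes from the thing itself.
- ctrl.boxes_of(target, camera): "box" ([left, top, width, height] in pixels, round what is visible of it).
- ctrl.regions_of(target, camera): "mask" (400x640 bool, what is visible of it) and "box" ([left, top, width, height] in pixels, round what is visible of it).
- ctrl.spot_point(target, camera): "at" ([column, row] in pixels: a listed point, or the origin of a listed thing).
The state is a dict: "time": time; "q": joint angles; "dq": joint speeds; "joint_torque": joint torques, N m; "eef_pos": TCP position; "tcp_rot": TCP orientation; "force": force on the tool from outside, world axes, zero at the start; "moment": the same for the moment, N m; "opening": opening from 0.0 (shut) to 1.0 (fully open); "grip_force": force on a finger pad.
Only numpy, scipy, OpenCV 4.12 (cv2) and the standard library are available. Lean on these libraries where they do the work, as an engineer would, in place of code of your own. Each camera call takes 0.05 s, during which the arm holds its last target. There are 200 camera calls.

### The job

Take the orange-handled key from its stand and use it to turn both slotted captive screws on the roller carrier clockwise to the stop, so that each slot lines up with its red marks. Then stand the key back in its stand, upright and fully down. Touch the carrier only with the key, never with the gripper, and leave the spare parts lying around where they are.

Things in the scene. Friction and masses are not known exactly. Their poses are not given: they have to be found in the camera images.
- carrier: fixed roller carrier: blue base, aluminium plate 110 (x) x 250 (y) mm, plate top 32 mm above the bench; a black roller (64 mm across, top at 76 mm) in the middle, a slotted captive screw at each end, at y = +90 and -90 mm. Red marks on the plate, either side of each screw along y, show where the slot points when locked. Origin: centre of the underside.
- screw_a (a joint): turn of the screw at the carrier's y = +90 mm, rad, growing clockwise seen from above: 0 = slot along the carrier's x, 1.57 = slot along the carrier's y and in line with the red marks (locked); stop at 1.6. It turns stiffly (about 0.06 N m) and stays where it is left.
- screw_b (a joint): the same for the screw at the carrier's y = -90 mm
- screw_a_slot (a point): centre of the top face of the screw at y = +90 mm, 44 mm above the bench; it turns with the screw, its x axis lies along the slot, z up. Round brass head 36 mm across and 12 mm high; slot 7.5 mm wide, 28 mm long (closed by a 3 mm rim), 9 mm deep, dark floor.
- screw_b_slot (a point): the same for the screw at y = -90 mm
- key: loose key, 105 mm tall, 0.2 kg, upright in its stand. Origin: centre of the blade's lower edge; z up the shaft, x along the blade. Steel blade 24 (x) x 3.5 (y) mm, 16 mm high; shaft 14 mm round; collar 48 mm across, z = 56 to 61 mm; orange flat-sided handle 56 (x) x 22 (y) mm, z = 61 to 105 mm, gripped across the 22 mm. A half turn leaves it the same.
- stand: grey key stand fixed to the bench, 70 x 70 x 64 mm, with a round through hole of 33 mm in its top; the key hangs in it by its collar, blade downwards, its origin then 8 mm above the bench. Any yaw of the key will do. Origin: centre of the underside.
- stand_hole0 (a point): centre of the hole's mouth, on the stand's top, 64 mm above the bench
- black_roller: loose black rubber roller, 80 mm across, 45 mm high; leave alone. Origin: centre of the underside.
- red_roller: loose red roller, 54 mm across, 50 mm high; leave alone. Origin: centre of the underside.
- idler: loose black roller, 66 mm across, 30 mm high; leave alone. Origin: centre of the underside.
- foot: loose brown machine foot, 68 mm across, with an upright stud, 65 mm high; leave alone. Origin: centre of the underside.
- nut: loose large steel hexagon nut, 52 mm across corners, 22 mm high; leave alone. Origin: centre of the underside.
- buffer: loose black rubber block, 50 x 70 x 35 mm; leave alone. Origin: centre of the underside.
There are look-alikes about, which are no part of the job. There is more than one size of the key; the job needs the larger.

How it is judged:
On the way:
1. both captive screws are locked: turned clockwise to within 0.25 rad of the stop (value of joint each of screw_a, screw_b above 1.35 rad), for 0.2 s.
At the end, for the whole second after the job is handed in: Both screws read above 1.35 rad (stop at 1.6), and the key rests in its stand: blade within 10 mm of the hole's axis and at most 13 mm above the bench, upright within 0.12 rad, at rest (all of step 1 and horizontal distance between key and stand_hole0 below 0.01 m and height (world z) of key below 0.013 m and angle between key's own z axis and vertical below 0.12 rad and linear speed of key below 0.02 m/s); the robot touches nothing.
It fails at once if the gripper or arm pushes the carrier or its screws with more than 3 N (contact force between any of the fingers, the arm and carrier above 3 N).
It fails at once if a spare part is moved more than 30 mm (distance of any of black_roller, red_roller, idler, foot, nut, buffer from where it was at the start of the episode above 0.03 m).
It also fails if it takes over 67 s, if anything falls off the work surface, if the arm or the gripper's body presses on something with over 40 N, if the wrist force passes 120 N, or if a joint passes its speed limit or range.

## Working session

There is one attempt and no reset: what is moved stays moved. The work goes in short steps, Python scripts to look and compute and a tool call to move; the robot and the scene stay as the last step left them, time stands still between calls to the robot, and variables do not carry over. Pictures are saved under pics/ and viewed, at most 12 in all, crops included, and the job is handed in when it is done.

Besides the shell and the picture viewer there is one more tool, called as name(argument=value, ...), one argument or row to a line, values as JSON. send_rows: Moves the arm, as the interface text tells. Scaled input: -1 to 1 covers 400 mm each way for a shift and pi rad each way for a turn. Its arguments: {"type":"object","properties":{"targets":{"type":"array","items":{"type":"array","items":{"type":"number","minimum":-1,"maximum":1}}},"claw":{"type":"number"},"force":{"type":"number"}},"required":["targets"]}

```bash
mkdir -p pics; cat > h.py <<'E'
import numpy as np, cv2
from plant import ctrl
from scipy.spatial.transform import Rotation as R
def K(c): return np.array([[c['fx'],0,c['cx']],[0,c['fy'],c['cy']],[0,0,1.]])
def w(c,uv,z):
    "pixel -> world point on plane z"
    p=cv2.undistortPoints(np.array([[uv]],float),K(c),np.array(c['distortion'],float))[0,0]
    T=np.linalg.inv(np.array(c['camera_from_world'])); d=T[:3,:3]@[p[0],p[1],1]; o=T[:3,3]
    return o+d*(z-o[2])/d[2]
def px(c,P):
    T=np.array(c['camera_from_world']); r,_=cv2.Rodrigues(T[:3,:3])
    return cv2.projectPoints(np.array(P,float).reshape(-1,1,3),r,T[:3,3],K(c),np.array(c['distortion'],float))[0][:,0]
def save(c,n,crop=None,s=1):
    im=c['pixels'][:,:,::-1]
    if crop: x,y,a,b=crop; im=im[y:y+b,x:x+a]
    cv2.imwrite('pics/'+n,cv2.resize(im,None,fx=s,fy=s,interpolation=cv2.INTER_CUBIC))
E
python3 - <<'E'
from h import *
s=ctrl.state(); print(s['time'],s['eef_pos'],s['tcp_rot'])
for n in ['scene','top']:
    c=ctrl.capture(n); save(c,n+'.png')
    print(n,np.linalg.inv(np.array(c['camera_from_world']))[:3].round(3).tolist())
    for t,z in [('key',.1),('stand_hole0',.064),('screw_a_slot',.044),('screw_b_slot',.044),('carrier',0)]:
        if t=='key': print(t,[(round(b['confidence'],2),np.round(b['box']).tolist()) for b in ctrl.boxes_of(t,n)])
        print(t,[(round(b['confidence'],2),np.round(b['at']).tolist(),w(c,b['at'],z).round(3).tolist()) for b in ctrl.spot_point(t,n)])
E
```

```text
0.0 [0.12180834 0.53578864 0.2178451 ] [-3.50707842e-01 -3.12142519e+00  2.59029967e-03]
scene [[0.689, 0.626, -0.366, 1.119], [0.725, -0.603, 0.334, -0.535], [-0.012, -0.495, -0.869, 1.413]]
key [(0.5, [219.0, 203.0, 11.0, 13.0])]
key [(0.81, [237.0, 237.0], [0.485, -0.296, 0.1]), (0.4, [228.0, 217.0], [0.412, -0.273, 0.1])]
stand_hole0 [(0.57, [236.0, 233.0], [0.454, -0.283, 0.064]), (0.42, [320.0, 183.0], [0.504, 0.03, 0.064])]
screw_a_slot [(0.52, [320.0, 182.0], [0.491, 0.04, 0.044])]
screw_b_slot [(0.47, [275.0, 209.0], [0.464, -0.135, 0.044])]
carrier [(0.87, [300.0, 197.0], [0.469, -0.032, 0.0])]
top [[0.018, -0.981, 0.192, 0.324], [-1.0, -0.017, 0.01, -0.01], [-0.007, -0.193, -0.981, 1.188]]
key [(0.34, [141.0, 228.0, 17.0, 20.0])]
key [(0.75, [333.0, 231.0], [0.469, -0.041, 0.1]), (0.57, [406.0, 279.0], [0.351, -0.226, 0.1]), (0.57, [236.0, 157.0], [0.664, 0.22, 0.1])]
stand_hole0 [(0.89, [422.0, 236.0], [0.466, -0.28, 0.064]), (0.69, [491.0, 203.0], [0.558, -0.47, 0.064])]
screw_a_slot [(0.41, [297.0, 222.0], [0.498, 0.054, 0.044])]
screw_b_slot [(0.63, [365.0, 234.0], [0.47, -0.13, 0.044])]
carrier [(0.96, [331.0, 232.0], [0.481, -0.039, 0.0])]
```

View pics/scene.png

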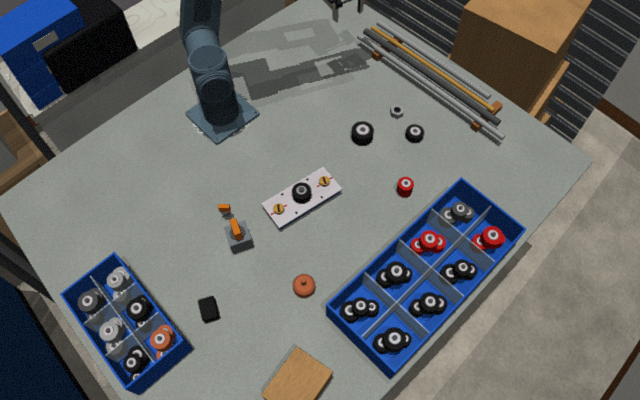

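View pics/top.png

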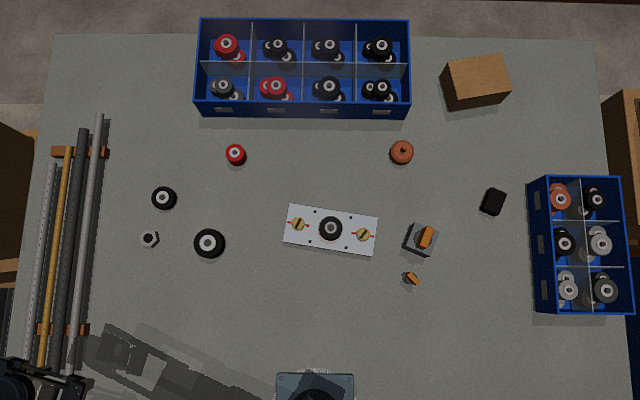

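Candidates: the large orange key upright in the grey stand (top px 425,238; scene px 237,230), and a small orange key beside it (top px 411,278; scene px 224,209). The description fits the one in the stand, so I'll check it in a crop.

```bash
python3 - <<'E'
from h import *
c=ctrl.capture('top'); im=c['pixels']; save(c,'crop.png',(280,190,170,105),4.7)
hsv=cv2.cvtColor(im,cv2.COLOR_RGB2HSV)
m=cv2.inRange(hsv,(5,150,90),(20,255,255)); m[:, :380]=0; m[:, 450:]=0; m[:215]=0; m[300:]=0
n,l,st,ce=cv2.connectedComponentsWithStats(m)
for i in range(1,n):
    if st[i,4]<15: continue
    p=np.argwhere(l==i)[:,::-1].astype(np.float32)
    P=np.array([w(c,q,.1)[:2] for q in p],np.float32); print(st[i],ce[i],cv2.minAreaRect(P*1000),P.mean(0))
m=cv2.inRange(hsv,(0,0,140),(180,50,255)); m[:,:270]=0;m[:,390:]=0;m[:190]=0;m[265:]=0
p=np.argwhere(m)[:,::-1]; P=np.array([w(c,q,.032)[:2] for q in p],np.float32); print(len(p),cv2.minAreaRect(P*1000))
E
```

```text
[420 226  14  22 173] [426.67630058 236.34682081] ((459.5694580078125, -283.0353698730469), (20.784299850463867, 54.877960205078125), 66.98486328125) [ 0.4595062  -0.28303364]
[407 272  13  13  76] [413.32894737 278.01315789] ((353.0653076171875, -246.46417236328125), (33.255470275878906, 12.707249641418457), 45.22065734863281) [ 0.35299277 -0.2460479 ]
2638 ((484.10968017578125, -34.73518371582031), (247.43663024902344, 107.73400115966797), 81.3681869506836)
```

View pics/crop.png

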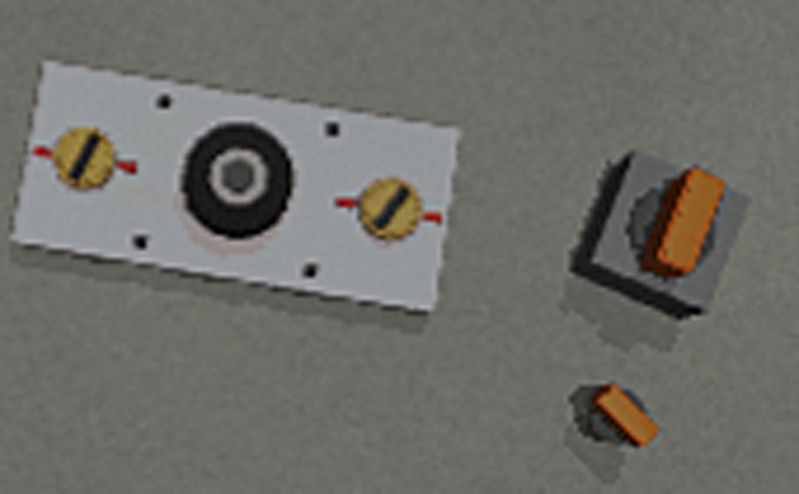

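The crop shows the large key upright in the grey stand (crop px 690,220). The small one stands free at (625,415). The slots at (85,158) and (390,208) both point up and to the right.

send_rows(
  targets=[
    [-0.36,-0.51,0,0,0,0],
    [-0.36,-0.51,0,0,0,0],
    [-0.36,-0.51,0,0,0,0],
    [-0.36,-0.51,0,0,0,0],
    [-0.36,-0.51,0,0,0,0],
  ],
  claw=1,
)

```text
time: 1.25
eef_pos: [0.2174, 0.3038, 0.2188]
tcp_rot: [0.349, 3.121, 0.001]
force: [1.0, -0.7, 0.3]
opening: 1.002
grip_force: 0.0
```

send_rows(
  targets=[
    [-0.36,-0.51,0,0,0,0],
    [-0.36,-0.51,0,0,0,0],
    [-0.36,-0.51,0,0,0,0],
    [-0.36,-0.51,0,0,0,0],
    [-0.36,-0.51,0,0,0,0],
  ],
)

```text
time: 1.75
eef_pos: [0.3127, 0.0726, 0.2192]
tcp_rot: [0.351, 3.12, 0.0]
force: [0.5, 1.3, 0.2]
opening: 1.0
grip_force: 0.0
```

send_rows(
  targets=[
    [-0.36,-0.51,0,0,0,0],
    [-0.36,-0.51,0,0,0,0],
    [-0.36,-0.51,0,0,0,0],
    [-0.36,-0.51,0,0,0,0],
    [-0.36,-0.51,0,0,0,0],
  ],
)

```text
time: 2.25
eef_pos: [0.4078, -0.1587, 0.2189]
tcp_rot: [0.352, 3.121, -0.0]
force: [1.0, 0.2, -0.2]
opening: 0.997
grip_force: 0.0
```

```bash
cat >> h.py <<'E'
def go(x,y,z,yaw):
    "print row for tool-down goal, yaw (deg) of tool x"
    s=ctrl.state(); R0=R.from_rotvec(s['tcp_rot']); a=np.radians(yaw)
    Rg=R.from_matrix(np.array([[np.cos(a),np.sin(a),0],[np.sin(a),-np.cos(a),0],[0,0,-1]]))
    t=R0.inv().apply(np.array([x,y,z])-s['eef_pos']); r=(R0.inv()*Rg).as_rotvec()
    print('row',np.r_[t/.4,r/np.pi].round(4).tolist(),'mm',np.linalg.norm(t*1e3).round(1),'deg',np.degrees(np.linalg.norm(r)).round(1))
E
python3 - <<'E'
from h import *
c=ctrl.capture('wrist'); save(c,'w1.png')
print(np.linalg.inv(np.array(c['camera_from_world']))[:3].round(3).tolist(),c['fx'])
print(px(c,[(.463,-.281,.113),(.48,-.13,.044),(.498,.054,.044)]))
go(.463,-.281,.2,157)
E
```

```text
[[0.223, 0.929, 0.295, 0.326], [0.975, -0.213, -0.067, -0.139], [0.001, 0.302, -0.953, 0.386]] 338.59000819686804
[[201.62577433 283.57398657]
 [358.99568658 236.21154415]
 [530.61150003 215.98962756]]
row [-0.1911, -0.2513, 0.0492, -0.0015, 0.0015, 0.0556] mm 127.8 deg 10.0
```

View pics/w1.png

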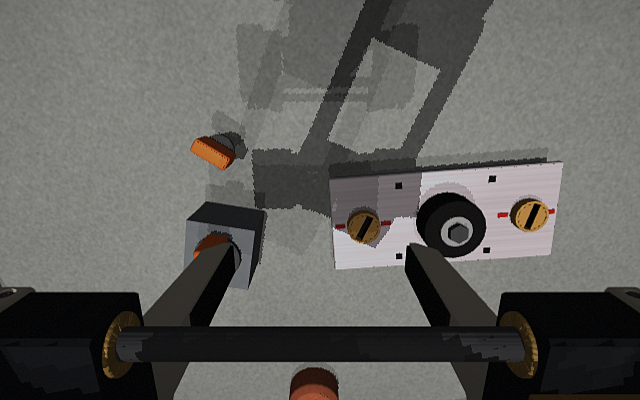

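The wrist view shows both brass screws at (364,227) and (530,214), the stand at (225,245) with the key half hidden behind a finger, and the small key at (212,152).

```bash
cat >> h.py <<'E'
def screws(c,guess):
    im=c['pixels'].astype(int); out=[]
    for g in guess:
        u,v=px(c,[(*g,.044)])[0]; G=np.array([(i,j) for j in range(int(v)-32,int(v)+33) for i in range(int(u)-32,int(u)+33) if 0<=i<640 and 0<=j<400])
        q=im[G[:,1],G[:,0]]; br=(q[:,0]-q[:,2]>35)&(q[:,1]-q[:,2]>15)
        P=np.array([w(c,p,.044)[:2] for p in G]); 
        (cx,cy),r=cv2.minEnclosingCircle(cv2.convexHull((P[br]*1000).astype(np.float32)))
        e=cv2.fitEllipse(cv2.convexHull((P[br]*1000).astype(np.float32)))
        d=(np.hypot(*(P*1000-[cx,cy]).T)<15)&(q.sum(1)<0.45*np.median(q[br].sum(1)))
        D=P[d]; _,_,V=np.linalg.svd(D-D.mean(0)); a=np.degrees(np.arctan2(V[0,1],V[0,0]))
        print('circ',np.round([cx,cy,r],1),'ell',np.round(e[0],1),np.round(e[1],1),'slot c',(D.mean(0)*1e3).round(1),'yaw',round(a,1),d.sum()); out.append(e[0])
    A,B=np.array(out); d=A-B; print('axis',np.degrees(np.arctan2(d[1],d[0])),np.linalg.norm(d))
E
python3 - <<'E'
from h import *
screws(ctrl.capture('wrist'),[(.503,.053),(.472,-.126)])
E
```

```text
circ [498.5  55.1  18. ] ell [498.5  55.2] [34.9 35.7] slot c [498.7  55.2] yaw -25.5 179
circ [ 471.6 -122.8   17.9] ell [ 471.7 -122.9] [34.8 35.3] slot c [ 471.4 -122.4] yaw -37.8 162
axis 81.4221099622579 180.0849542849147
```

send_rows(
  targets=[
    [-0.19,-0.25,0.0,0,0,0.0556],
    [-0.19,-0.25,0.0,0,0,0.0556],
    [-0.19,-0.25,0.0,0,0,0.0556],
    [-0.19,-0.25,0.0,0,0,0.0556],
  ],
)

```text
time: 2.75
eef_pos: [0.4602, -0.273, 0.2181]
tcp_rot: [0.625, 3.079, -0.001]
force: [-0.3, 0.4, -0.5]
opening: 0.998
grip_force: 0.0
```

```bash
python3 - <<'E'
from h import *
c=ctrl.capture('wrist'); save(c,'w2.png')
im=c['pixels']; hsv=cv2.cvtColor(im,cv2.COLOR_RGB2HSV)
m=cv2.inRange(hsv,(3,150,60),(22,255,255))
n,l,st,ce=cv2.connectedComponentsWithStats(m)
for i in range(1,n):
    if st[i,4]<100: continue
    P=np.array([w(c,q[::-1],.113)[:2] for q in np.argwhere(l==i)],np.float32)*1000; print(st[i],cv2.minAreaRect(P))
print(ctrl.state()['eef_pos'],px(c,[(.463,-.281,.113)]))
print([(b['confidence'],w(c,b['at'],.064)) for b in ctrl.spot_point('stand_hole0','wrist')])
E
```

```text
[273  55  43  31 727] ((359.68963623046875, -250.19956970214844), (31.20781707763672, 12.33601188659668), 45.20814514160156)
[632  74   8  30 164] ((473.90106201171875, -15.965275764465332), (5.1616926193237305, 21.803749084472656), 82.90019989013672)
[445 115  36  36 745] ((453.7840576171875, -146.7519989013672), (27.442340850830078, 27.279096603393555), 67.06102752685547)
[ 298  167   27   64 1539] ((457.9890441894531, -278.43310546875), (21.057706832885742, 55.526336669921875), 67.96160125732422)
[524 323  14  42 146] ((675.821044921875, -139.9773406982422), (50.52467727661133, 8.659504890441895), 0.7734902501106262)
[ 0.45931561 -0.27095878  0.21803631] [[311.00739124 205.81596063]]
[]
```

View pics/w2.png

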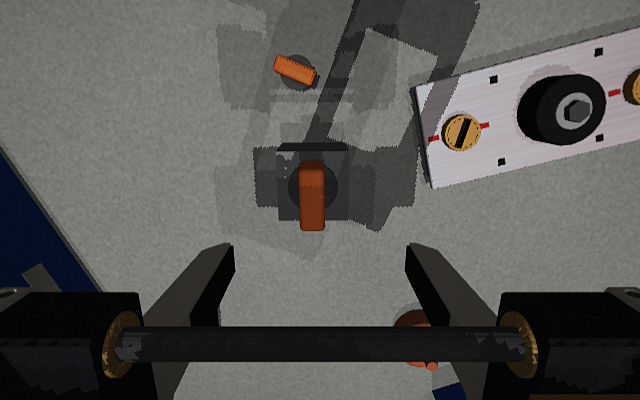

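The wrist view shows the key handle at (312,195) in the stand, clear of the open fingers; the small key is at (295,72). Descending to grasp.

```bash
python3 - <<'E'
from h import *
go(.458,-.279,.075,158)
E
```

```text
row [-0.0074, -0.0225, 0.358, 0.0003, -0.0005, -0.0047] mm 143.5 deg 0.9
```

send_rows(
  targets=[
    [-0.0074,-0.0225,0.1,0,0,-0.0047],
    [-0.0074,-0.0225,0.2,0,0,-0.0047],
    [-0.0074,-0.0225,0.3,0,0,-0.0047],
    [-0.0074,-0.0225,0.358,0,0,-0.0047],
    [-0.0074,-0.0225,0.358,0,0,-0.0047],
  ],
)

```text
time: 3.35
eef_pos: [0.456, -0.2762, 0.0727]
tcp_rot: [-0.596, -3.078, -0.007]
force: [0.7, 0.4, -0.2]
opening: 0.997
grip_force: 0.0
```

send_rows(
  targets=[
    [0,0,0,0,0,0],
    [0,0,0,0,0,0],
    [0,0,0,0,0,0],
    [0,0,0,0,0,0],
    [0,0,0,0,0,0],
  ],
  claw=0,
  force=40,
)

```text
time: 3.85
eef_pos: [0.4589, -0.2804, 0.0762]
tcp_rot: [0.599, 3.083, -0.001]
force: [0.2, -0.2, -0.1]
opening: 0.614
grip_force: 0.0
```

send_rows(
  targets=[
    [0,0,0,0,0,0],
    [0,0,0,0,0,0],
    [0,0,0,0,0,0],
  ],
)

```text
time: 4.15
eef_pos: [0.4585, -0.2802, 0.0754]
tcp_rot: [-0.599, -3.084, -0.0]
force: [0.1, -0.3, -0.4]
opening: 0.364
grip_force: 0.0
```

send_rows(
  targets=[
    [0,0,0,0,0,0],
    [0,0,0,0,0,0],
    [0,0,0,0,0,0],
    [0,0,0,0,0,0],
    [0,0,0,0,0,0],
  ],
)

```text
time: 4.65
eef_pos: [0.4586, -0.2801, 0.0754]
tcp_rot: [-0.599, -3.084, -0.0]
force: [-1.1, 0.7, -0.8]
opening: 0.234
grip_force: 40.0
```

send_rows(
  targets=[
    [0,0,-0.1,0,0,0],
    [0,0,-0.2,0,0,0],
    [0,0,-0.3,0,0,0],
    [0,0,-0.3,0,0,0],
    [0,0,-0.3,0,0,0],
  ],
)

```text
time: 5.15
eef_pos: [0.4587, -0.2803, 0.1959]
tcp_rot: [0.599, 3.083, -0.001]
force: [-0.1, 0.5, -2.3]
opening: 0.235
grip_force: 40.0
```

```bash
python3 - <<'E'
from h import *
s=ctrl.state(); print(s['eef_pos'],s['tcp_rot'],s['force'],s['moment'])
c=ctrl.capture('wrist'); save(c,'w3.png')
t=s['eef_pos']; print('tcp px',px(c,[t,t+[0,0,.039],t-[0,0,.066]]))
print([(b['confidence'],b['at'],w(c,b['at'],.064)) for b in ctrl.spot_point('stand_hole0','wrist')])
c=ctrl.capture('top'); save(c,'t3.png',(340,150,200,150),4)
go(.4717,-.1229,.18,180-37.8)
E
```

```text
[ 0.45872115 -0.28026252  0.19588518] [ 5.98774766e-01  3.08270690e+00 -1.30933004e-03] [-0.12558009  0.523104   -2.28292136] [-0.00731448  0.02568701 -0.00749864]
tcp px [[317.81329159 256.1344024 ]
 [317.39761862 297.0249739 ]
 [318.23188186 214.96080169]]
[(0.59, [320.6, 193.0], array([ 0.46162695, -0.27934065,  0.064     ]))]
row [0.1135, 0.3756, 0.0346, 0.0003, -0.0012, 0.0878] mm 157.5 deg 15.8
```

View pics/w3.png

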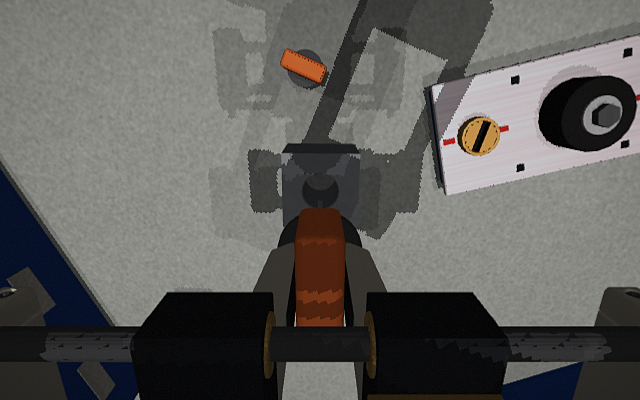

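The wrist view shows the key held upright, with its handle edges at columns 296 and 343. The empty stand hole is at (320,190) and screw b at (480,135).

```bash
python3 - <<'E'
from h import *
s=ctrl.state(); c=ctrl.capture('wrist'); R0=R.from_rotvec(s['tcp_rot']).as_matrix(); t=s['eef_pos']
f=lambda x,y,z: t+R0@np.array([x,y,z])/1e3
print('pred end bottom',px(c,[f(28,-11,6),f(28,11,6)]),'end top',px(c,[f(28,-11,-38),f(28,11,-38)]),'collar far',px(c,[f(24,0,6)]))
m=cv2.inRange(cv2.cvtColor(c['pixels'],cv2.COLOR_RGB2HSV),(3,150,40),(22,255,255))
for r in (212,216,222,230,240,250): 
    k=np.where(m[r,270:370])[0]+270; print(r,k.min(),k.max())
k=np.where(m[195:300,310:330].any(1))[0]+195; print('rows',k.min(),k.max())
g=c['pixels'][:,315:325].mean((1,2)); print(list(zip(range(200,300,3),g[200:300:3].round(0))))
G=np.array([.472,-.123])
try: screws(c,[G,G])
except Exception as e: print(e)
E
```

```text
pred end bottom [[297.25310307 203.81812861]
 [338.30940314 203.81467894]] end top [[290.63891221 236.56359803]
 [344.04574104 236.55561417]] collar far [[317.79232336 210.8750957 ]]
212 301 338
216 299 340
222 298 341
230 296 342
240 295 344
250 294 344
rows 208 299
[(200, np.float64(31.0)), (203, np.float64(34.0)), (206, np.float64(34.0)), (209, np.float64(35.0)), (212, np.float64(36.0)), (215, np.float64(35.0)), (218, np.float64(35.0)), (221, np.float64(36.0)), (224, np.float64(36.0)), (227, np.float64(35.0)), (230, np.float64(35.0)), (233, np.float64(36.0)), (236, np.float64(40.0)), (239, np.float64(49.0)), (242, np.float64(51.0)), (245, np.float64(48.0)), (248, np.float64(44.0)), (251, np.float64(44.0)), (254, np.float64(43.0)), (257, np.float64(43.0)), (260, np.float64(44.0)), (263, np.float64(43.0)), (266, np.float64(43.0)), (269, np.float64(43.0)), (272, np.float64(43.0)), (275, np.float64(43.0)), (278, np.float64(43.0)), (281, np.float64(43.0)), (284, np.float64(43.0)), (287, np.float64(43.0)), (290, np.float64(42.0)), (293, np.float64(53.0)), (296, np.float64(65.0)), (299, np.float64(65.0))]
circ [ 471.8 -123.1   18. ] ell [ 471.9 -123.1] [35.4 35.6] slot c [ 471.6 -123.1] yaw -37.8 254
circ [ 471.8 -123.1   18. ] ell [ 471.9 -123.1] [35.4 35.6] slot c [ 471.6 -123.1] yaw -37.8 254
axis 0.0 0.0
```

```bash
python3 - <<'E'
from h import *
go(.4708,-.1236,.126,142.2)
E
```

```text
row [0.1147, 0.373, 0.1696, 0.0003, -0.0012, 0.0878] mm 170.2 deg 15.8
```

send_rows(
  targets=[
    [0.035,0.11,0,0,0,0.02],
    [0.075,0.22,0.0,0,0,0.06],
    [0.1147,0.33,0.04,0,0,0.088],
    [0.1147,0.373,0.13,0,0,0.088],
    [0.1147,0.373,0.17,0,0,0.088],
  ],
)

```text
time: 5.85
eef_pos: [0.47, -0.1208, 0.1241]
tcp_rot: [-1.012, -2.968, -0.003]
force: [-0.9, -0.3, -1.3]
opening: 0.23
grip_force: 40.0
```

send_rows(
  targets=[
    [0,0,0,0,0,0],
    [0,0,0,0,0,0],
  ],
)

```text
time: 6.05
eef_pos: [0.4716, -0.1246, 0.1269]
tcp_rot: [-1.018, -2.97, -0.0]
force: [0.1, -0.7, -1.9]
opening: 0.237
grip_force: 40.0
```

```bash
python3 - <<'E'
from h import *
go(.4708,-.1236,.104,142.2)
s=ctrl.state(); print(s['eef_pos'],s['force'])
c=ctrl.capture('wrist'); save(c,'w4.png')
E
```

```text
row [0.003, 0.0008, 0.0574, -0.0001, -0.0006, -0.0001] mm 23.0 deg 0.1
[ 0.47159342 -0.12459613  0.12694481] [ 0.10353641 -0.65174221 -1.90788668]
```

View pics/w4.png

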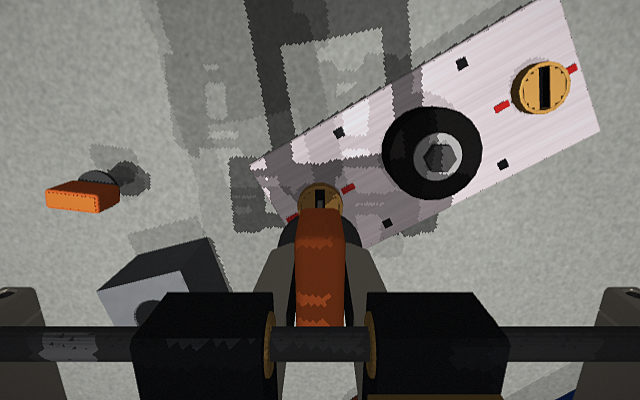

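The wrist view shows screw b at (320,197), its slot vertical in the image and in line with the handle (319). Lowering.

send_rows(
  targets=[
    [0.002,0.0008,0.015,0,0,0],
    [0.002,0.0008,0.025,0,0,0],
    [0.002,0.0008,0.032,0,0,0],
    [0.002,0.0008,0.037,0,0,0],
    [0.002,0.0008,0.037,0,0,0],
  ],
)

```text
time: 6.6
eef_pos: [0.4713, -0.1239, 0.1124]
tcp_rot: [-1.018, -2.971, -0.0]
force: [-0.6, 0.2, -2.3]
opening: 0.236
grip_force: 40.0
```

send_rows(
  targets=[
    [0,0,0.006,0,0,0],
    [0,0,0.012,0,0,0],
    [0,0,0.016,0,0,0],
    [0,0,0.016,0,0,0],
  ],
)

```text
time: 7.0
eef_pos: [0.4713, -0.1237, 0.106]
tcp_rot: [-1.018, -2.971, -0.0]
force: [0.5, 0.7, -1.7]
opening: 0.236
grip_force: 40.0
```

send_rows(
  targets=[
    [0,0,0.005,0,0,0.035],
    [0,0,0.005,0,0,0.07],
    [0,0,0.005,0,0,0.1],
    [0,0,0.005,0,0,0.13],
    [0,0,0.005,0,0,0.13],
  ],
)

```text
time: 7.5
eef_pos: [0.4713, -0.1241, 0.1042]
tcp_rot: [-1.6, -2.703, 0.001]
force: [0.3, -0.9, -2.2]
opening: 0.234
grip_force: 40.0
```

```bash
python3 - <<'E'
from h import *
s=ctrl.state(); print(s['eef_pos'],s['force'],s['moment'],s['tcp_rot'])
go(.4708,-.1236,.104,73)
E
```

```text
[ 0.47125932 -0.12408612  0.10415158] [ 0.27666605 -0.92627475 -2.21930326] [-0.36287778  0.16673353  0.03786203] [-1.60044556e+00 -2.70306725e+00  9.23149548e-04]
row [0.0016, -0.0004, 0.0004, -0.0002, 0.0001, 0.2541] mm 0.7 deg 45.7
```

send_rows(
  targets=[
    [0,0,0,0,0,0.04],
    [0,0,0,0,0,0.08],
    [0,0,0,0,0,0.12],
    [0,0,0,0,0,0.16],
    [0,0,0,0,0,0.2],
  ],
)

```text
time: 8.0
eef_pos: [0.471, -0.1241, 0.1041]
tcp_rot: [-2.359, -2.075, 0.002]
force: [-2.2, -1.8, -2.8]
opening: 0.232
grip_force: 40.0
```

send_rows(
  targets=[
    [0,0,0,0,0,0.03],
    [0,0,0,0,0,0.054],
    [0,0,0,0,0,0.054],
  ],
)

```text
time: 8.3
eef_pos: [0.471, -0.1241, 0.1042]
tcp_rot: [-2.522, -1.872, 0.002]
force: [-2.1, -1.9, -2.0]
opening: 0.236
grip_force: 40.0
```

```bash
python3 - <<'E'
from h import *
s=ctrl.state(); print(s['eef_pos'],s['force'],s['moment'],s['tcp_rot'])
c=ctrl.capture('wrist'); save(c,'w5.png',(220,100,250,180),3)
go(.4708,-.1236,.104,70)
E
```

```text
[ 0.47100799 -0.12406546  0.10415619] [-2.09629761 -1.91697143 -2.02198993] [-0.46821394  0.49287219  0.05300823] [-2.52237263e+00 -1.87224330e+00  1.65173872e-03]
row [0.0008, -0.0008, 0.0004, -0.0003, 0.0002, 0.0181] mm 0.5 deg 3.3
```

View pics/w5.png

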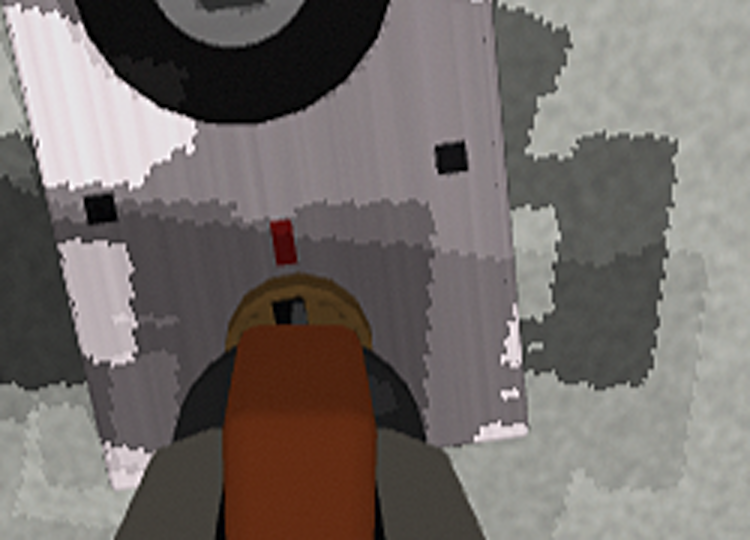

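The crop shows screw b's slot in line with the red mark (285,240) and the blade seated in it. I'll nudge it slightly further, unload, and lift out.

send_rows(
  targets=[
    [0,0,0,0,0,0.014],
    [0,0,0,0,0,0.014],
    [0,0,0,0,0,-0.01],
    [0,0,0,0,0,-0.035],
    [0,0,0,0,0,-0.035],
  ],
)

```text
time: 8.85
eef_pos: [0.472, -0.1237, 0.1044]
tcp_rot: [2.414, 2.009, 0.002]
force: [-0.0, -0.7, -1.3]
opening: 0.234
grip_force: 40.0
```

send_rows(
  targets=[
    [0,0,-0.02,0,0,0],
    [0,0,-0.06,0,0,0],
    [0,0,-0.15,0,0,0],
    [0,0,-0.23,0,0,0],
    [0,0,-0.23,0,0,0],
  ],
)

```text
time: 9.35
eef_pos: [0.4744, -0.1251, 0.2014]
tcp_rot: [2.411, 2.0, 0.007]
force: [0.0, -0.5, -2.2]
opening: 0.238
grip_force: 40.0
```

```bash
python3 - <<'E'
from h import *
s=ctrl.state(); print(s['eef_pos'],s['force'],s['moment'])
go(.4975,.0545,.196,180-25.5)
E
```

```text
[ 0.4744255  -0.12509889  0.2013947 ] [ 0.01503264 -0.53865629 -2.23595025] [-0.12024538  0.03874034 -0.0079292 ]
row [0.4519, -0.0266, 0.0121, 0.0021, 0.0027, -0.4176] mm 181.2 deg 75.2
```

send_rows(
  targets=[
    [0.09,-0.005,0,0,0,-0.045],
    [0.18,-0.01,0,0,0,-0.09],
    [0.27,-0.016,0,0,0,-0.135],
    [0.36,-0.02,0,0,0,-0.18],
    [0.45,-0.0266,0.012,0,0,-0.225],
  ],
)

```text
time: 9.85
eef_pos: [0.4944, 0.0565, 0.1913]
tcp_rot: [1.567, 2.722, 0.001]
force: [-0.0, 0.1, -2.2]
opening: 0.234
grip_force: 40.0
```

send_rows(
  targets=[
    [0,0,0,0,0,-0.045],
    [0,0,0,0,0,-0.09],
    [0,0,0,0,0,-0.135],
    [0,0,0,0,0,-0.18],
    [0,0,0,0,0,-0.193],
  ],
)

```text
time: 10.35
eef_pos: [0.4938, 0.0553, 0.1906]
tcp_rot: [-0.684, -3.065, -0.0]
force: [0.2, -0.3, -2.2]
opening: 0.232
grip_force: 40.0
```

send_rows(
  targets=[
    [0,0,0,0,0,0],
    [0,0,0,0,0,0],
  ],
)

```text
time: 10.55
eef_pos: [0.4939, 0.0551, 0.191]
tcp_rot: [-0.693, -3.063, -0.0]
force: [-0.0, 0.2, -2.1]
opening: 0.232
grip_force: 40.0
```

```bash
python3 - <<'E'
from h import *
s=ctrl.state(); print(s['eef_pos'],s['force'])
c=ctrl.capture('wrist'); save(c,'w6.png')
screws(c,[(.4985,.055)]*2)
go(.4975,.0545,.127,180-25.5)
t=ctrl.capture('top'); screws(t,[(.4985,.055),(.472,-.123)])
E
```

```text
[0.49394973 0.05512361 0.19097051] [-0.04259994  0.22885516 -2.13672278]
circ [508.6  49.3  29.5] ell [516.4  45.8] [44.5 76.9] slot c [501.7  53.3] yaw -35.1 104
circ [508.6  49.3  29.5] ell [516.4  45.8] [44.5 76.9] slot c [501.7  53.3] yaw -35.1 104
axis 0.0 0.0
row [-0.0086, 0.0024, 0.1602, -0.0, -0.0002, 0.0001] mm 64.2 deg 0.0
circ [492.6  75.3  15.7] ell [492.5  75.4] [ 6.7 31.4] slot c [492.   68.7] yaw 66.7 12
circ [ 470.4 -123.9   17.9] ell [ 469.9 -124.6] [34.  34.8] slot c [ 470.3 -126. ] yaw -97.7 20
axis 83.5420790013294 201.29309846769317
```

View pics/w6.png

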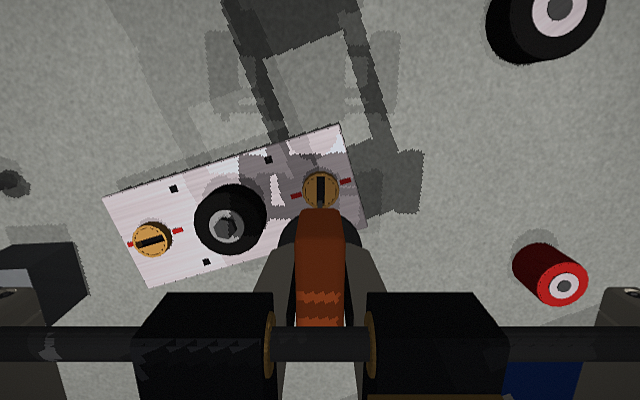

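The picture shows screw b's slot in line with its marks (150,240). Screw a is at (320,190), its slot vertical in the image and centred on the handle. Lowering into a.

send_rows(
  targets=[
    [-0.01,0.0025,0.07,0,0,0],
    [-0.01,0.0025,0.14,0,0,0],
    [-0.01,0.0025,0.16,0,0,0],
    [-0.01,0.0025,0.16,0,0,0],
    [-0.01,0.0025,0.16,0,0,0],
  ],
)

```text
time: 11.15
eef_pos: [0.499, 0.0541, 0.1284]
tcp_rot: [0.691, 3.063, 0.0]
force: [0.1, -0.3, -0.8]
opening: 0.231
grip_force: 40.0
```

```bash
python3 - <<'E'
from h import *
go(.498,.0543,.104,154.5)
E
```

```text
row [0.0025, -0.0007, 0.0609, 0.0001, 0.0004, 0.0004] mm 24.4 deg 0.1
```

send_rows(
  targets=[
    [0.0015,-0.0007,0.015,0,0,0],
    [0.0015,-0.0007,0.028,0,0,0],
    [0.0015,-0.0007,0.036,0,0,0],
    [0.0015,-0.0007,0.042,0,0,0],
    [0.0015,-0.0007,0.042,0,0,0],
  ],
)

```text
time: 11.65
eef_pos: [0.4974, 0.0542, 0.1103]
tcp_rot: [-0.691, -3.064, 0.0]
force: [0.1, 0.0, -1.3]
opening: 0.237
grip_force: 40.0
```

send_rows(
  targets=[
    [0,0,0.006,0,0,0],
    [0,0,0.012,0,0,0],
    [0,0,0.018,0,0,0],
    [0,0,0.018,0,0,0],
  ],
)

```text
time: 12.05
eef_pos: [0.4974, 0.0542, 0.1031]
tcp_rot: [-0.691, -3.064, 0.0]
force: [-0.9, -0.0, -2.0]
opening: 0.236
grip_force: 40.0
```

send_rows(
  targets=[
    [0,0,0,0,0,0.04],
    [0,0,0,0,0,0.08],
    [0,0,0,0,0,0.12],
    [0,0,0,0,0,0.16],
    [0,0,0,0,0,0.2],
  ],
)

```text
time: 12.55
eef_pos: [0.4976, 0.0542, 0.1034]
tcp_rot: [-1.611, -2.697, 0.0]
force: [0.5, 0.4, -2.1]
opening: 0.234
grip_force: 40.0
```

send_rows(
  targets=[
    [0,0,0,0,0,0.04],
    [0,0,0,0,0,0.08],
    [0,0,0,0,0,0.12],
    [0,0,0,0,0,0.16],
    [0,0,0,0,0,0.2],
  ],
)

```text
time: 13.05
eef_pos: [0.4975, 0.0542, 0.1034]
tcp_rot: [-2.365, -2.067, 0.0]
force: [-0.9, -0.2, -1.8]
opening: 0.233
grip_force: 40.0
```

send_rows(
  targets=[
    [0,0,0,0,0,0.03],
    [0,0,0,0,0,0.05],
    [0,0,0,0,0,0.064],
    [0,0,0,0,0,0.064],
  ],
)

```text
time: 13.45
eef_pos: [0.4975, 0.0542, 0.1034]
tcp_rot: [-2.557, -1.826, 0.0]
force: [-1.4, -0.2, -1.5]
opening: 0.236
grip_force: 40.0
```

```bash
python3 - <<'E'
from h import *
s=ctrl.state(); print(s['eef_pos'],s['force'],s['moment'])
go(.498,.0543,.103,71)
E
```

```text
[0.49749388 0.05416042 0.10341576] [-1.43703992 -0.23029606 -1.4518854 ] [-0.10144542  0.16531518  0.04489394]
row [0.0007, 0.0011, 0.001, -0.0001, 0.0001, 0.0003] mm 0.7 deg 0.1
```

Back off 6° and lift.

send_rows(
  targets=[
    [0,0,0,0,0,-0.02],
    [0,0,0,0,0,-0.042],
    [0,0,0,0,0,-0.042],
  ],
)

```text
time: 13.75
eef_pos: [0.4977, 0.0542, 0.1035]
tcp_rot: [2.429, 1.993, 0.0]
force: [0.2, 0.3, -2.7]
opening: 0.235
grip_force: 40.0
```

send_rows(
  targets=[
    [0,0,-0.02,0,0,0],
    [0,0,-0.06,0,0,0],
    [0,0,-0.15,0,0,0],
    [0,0,-0.25,0,0,0],
    [0,0,-0.25,0,0,0],
  ],
)

```text
time: 14.25
eef_pos: [0.5013, 0.0539, 0.2096]
tcp_rot: [2.425, 1.984, 0.013]
force: [1.1, 1.0, -1.7]
opening: 0.235
grip_force: 40.0
```

```bash
python3 - <<'E'
from h import *
s=ctrl.state(); print(s['eef_pos'],s['force'])
go(.4587,-.2803,.2,110)
E
```

```text
[0.5012528  0.05390013 0.20962162] [ 1.117789    1.00626105 -1.74957918]
row [-0.84, 0.0609, 0.0239, 0.0036, 0.0007, -0.1745] mm 337.0 deg 31.4
```

send_rows(
  targets=[
    [-0.12,0.009,0,0,0,-0.045],
    [-0.24,0.018,0,0,0,-0.09],
    [-0.36,0.027,0,0,0,-0.135],
    [-0.48,0.036,0,0,0,-0.18],
    [-0.6,0.0435,0.01,0,0,-0.225],
  ],
)

```text
time: 14.75
eef_pos: [0.4701, -0.165, 0.2008]
tcp_rot: [1.654, 2.671, 0.0]
force: [1.4, 0.4, -1.5]
opening: 0.23
grip_force: 40.0
```

```bash
python3 - <<'E'
from h import *
c=ctrl.capture('wrist'); cv2.imwrite('pics/w7raw.png',c['pixels'])
go(.4597,-.280,.2,158)
E
```

```text
row [-0.2298, -0.144, 0.0018, -0.0015, 0.0009, -0.2278] mm 108.5 deg 41.0
```

send_rows(
  targets=[
    [-0.08,-0.05,0,0,0,-0.045],
    [-0.16,-0.1,0,0,0,-0.09],
    [-0.2298,-0.144,0,0,0,-0.135],
    [-0.2298,-0.144,0,0,0,-0.18],
    [-0.2298,-0.144,0,0,0,-0.228],
  ],
)

```text
time: 15.3
eef_pos: [0.4589, -0.2723, 0.2]
tcp_rot: [-0.618, -3.079, -0.001]
force: [0.7, 0.8, -2.4]
opening: 0.238
grip_force: 40.0
```

send_rows(
  targets=[
    [0,0,0,0,0,0],
    [0,0,0,0,0,0],
  ],
)

```text
time: 15.5
eef_pos: [0.4593, -0.271, 0.2004]
tcp_rot: [-0.628, -3.077, -0.001]
force: [0.9, 0.0, -1.4]
opening: 0.237
grip_force: 40.0
```

```bash
python3 - <<'E'
from h import *
s=ctrl.state(); print(s['eef_pos'],s['force'])
c=ctrl.capture('wrist'); save(c,'w8.png')
a=np.linspace(0,2*np.pi,60)
for nm,(X,Y) in {'g':(.4597,-.280)}.items():
    q=px(c,[(X+.001+.0165*np.cos(t),Y+.0005+.0165*np.sin(t),.064) for t in a]); im=cv2.imread('pics/w8.png')
    cv2.polylines(im,[np.int32(q*16)],True,(0,255,0),1,shift=4); cv2.imwrite('pics/w8.png',cv2.resize(im[130:280,220:420],None,fx=4,fy=4))
print([(b['confidence'],b['at'],w(c,b['at'],.064)) for b in ctrl.spot_point('stand_hole0','wrist')])
t=ctrl.capture('top'); screws(t,[(.497,.0545),(.471,-.123)])
go(.4597,-.280,.14,158)
E
```

```text
[ 0.45931815 -0.27103554  0.20041421] [ 0.90173586  0.03049281 -1.44435234]
[(0.69, [313.5, 193.8], array([ 0.46133627, -0.27681956,  0.064     ])), (0.57, [468.3, 134.3], array([ 0.46475206, -0.12923757,  0.064     ]))]
circ [496.7  53.5  18.1] ell [496.6  53.6] [34.6 35.3] slot c [497.2  53.6] yaw -97.9 21
circ [ 470.4 -123.9   17.9] ell [ 469.9 -124.6] [34.  34.8] slot c [ 470.1 -126. ] yaw -97.9 21
axis 81.4756569115654 180.22755056717756
row [-0.0091, -0.0205, 0.1518, 0.0, -0.0, -0.0052] mm 61.4 deg 0.9
```

View pics/w8.png

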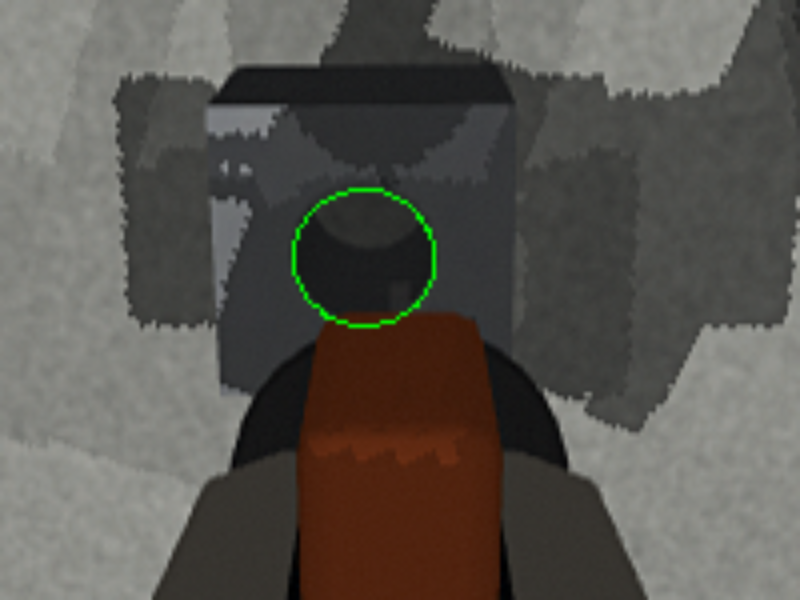

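The overlay at (365,257) matches the hole, so the target is right, and both slots read −97.9° (locked). Lowering the key into the stand.

send_rows(
  targets=[
    [-0.0091,-0.0205,0.05,0,0,-0.005],
    [-0.0091,-0.0205,0.1,0,0,-0.005],
    [-0.0091,-0.0205,0.145,0,0,-0.005],
    [-0.0091,-0.0205,0.145,0,0,-0.005],
    [-0.0091,-0.0205,0.145,0,0,-0.005],
  ],
)

```text
time: 16.15
eef_pos: [0.4597, -0.2802, 0.143]
tcp_rot: [-0.598, -3.084, -0.0]
force: [-0.6, -0.2, -1.3]
opening: 0.232
grip_force: 40.0
```

```bash
python3 - <<'E'
from h import *
go(.4597,-.280,.0765,158)
E
```

```text
row [0.0002, 0.0004, 0.1662, 0.0, -0.0001, 0.0003] mm 66.5 deg 0.1
```

send_rows(
  targets=[
    [0,0,0.02,0,0,0],
    [0,0,0.04,0,0,0],
    [0,0,0.06,0,0,0],
    [0,0,0.08,0,0,0],
    [0,0,0.08,0,0,0],
  ],
)

```text
time: 16.65
eef_pos: [0.4589, -0.2797, 0.1093]
tcp_rot: [-0.597, -3.082, -0.002]
force: [0.6, 0.2, -1.7]
opening: 0.237
grip_force: 40.0
```

send_rows(
  targets=[
    [0,0,0.03,0,0,0],
    [0,0,0.06,0,0,0],
    [0,0,0.075,0,0,0],
    [0,0,0.083,0,0,0],
    [0,0,0.083,0,0,0],
  ],
)

```text
time: 17.15
eef_pos: [0.4594, -0.2802, 0.0769]
tcp_rot: [-0.597, -3.083, -0.001]
force: [-0.4, 0.9, -2.7]
opening: 0.236
grip_force: 40.0
```

send_rows(
  targets=[
    [0,0,0.003,0,0,0],
    [0,0,0.003,0,0,0],
  ],
)

```text
time: 17.35
eef_pos: [0.4598, -0.2806, 0.0766]
tcp_rot: [0.597, 3.084, -0.001]
force: [0.2, -0.6, -1.8]
opening: 0.233
grip_force: 40.0
```

send_rows(
  targets=[
    [0,0,0,0,0,0],
    [0,0,0,0,0,0],
    [0,0,0,0,0,0],
    [0,0,0,0,0,0],
    [0,0,0,0,0,0],
  ],
  claw=1,
)

```text
time: 17.85
eef_pos: [0.4597, -0.2805, 0.0765]
tcp_rot: [0.597, 3.084, -0.0]
force: [0.4, 0.3, 0.6]
opening: 0.613
grip_force: 0.0
```

send_rows(
  targets=[
    [0,0,0,0,0,0],
    [0,0,0,0,0,0],
    [0,0,0,0,0,0],
    [0,0,0,0,0,0],
  ],
)

```text
time: 18.25
eef_pos: [0.4596, -0.2804, 0.0763]
tcp_rot: [-0.597, -3.084, 0.0]
force: [0.2, -1.2, 0.2]
opening: 0.959
grip_force: 0.0
```

send_rows(
  targets=[
    [0,0,-0.05,0,0,0],
    [0,0,-0.15,0,0,0],
    [0,0,-0.25,0,0,0],
    [0,0,-0.35,0,0,0],
    [0,0,-0.35,0,0,0],
  ],
)

```text
time: 18.75
eef_pos: [0.4621, -0.2826, 0.2225]
tcp_rot: [0.595, 3.075, -0.009]
force: [0.4, -0.8, -0.5]
opening: 1.001
grip_force: 0.0
```

```bash
python3 - <<'E'
from h import *
s=ctrl.state(); print(s['time'],s['eef_pos'],s['force'],s['opening'])
c=ctrl.capture('wrist')
m=cv2.inRange(cv2.cvtColor(c['pixels'],cv2.COLOR_RGB2HSV),(3,150,60),(22,255,255))
n,l,st,ce=cv2.connectedComponentsWithStats(m)
for i in range(1,n):
    if st[i,4]<300: continue
    P=np.array([w(c,q[::-1],.113)[:2] for q in np.argwhere(l==i)],np.float32)*1000; print(st[i],cv2.minAreaRect(P))
save(c,'w9.png',(220,120,200,150),4)
E
```

```text
18.75 [ 0.46214876 -0.28263438  0.22247488] [ 0.41016022 -0.84602127 -0.54472138] 1.000563706364071
[285  46  43  32 730] ((359.6589050292969, -251.67459106445312), (31.20549774169922, 12.495131492614746), 44.98086929321289)
[454 110  36  36 757] ((453.7506408691406, -148.75259399414062), (27.5469913482666, 27.640850067138672), 26.6732234954834)
[ 309  161   26   63 1530] ((459.8773498535156, -279.5435791015625), (20.895030975341797, 54.81871795654297), 67.67875671386719)
```

View pics/w9.png

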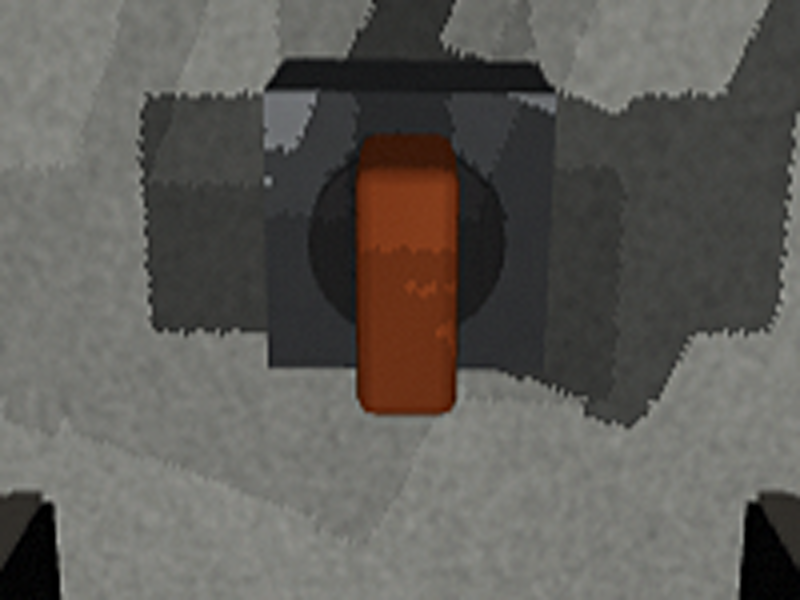

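The picture shows the key upright and seated at (408,280), with its collar flat on the stand and the open gripper clear of it. Its size matches the first view of it seated. Handing in.

```bash
python3 -c "
from plant import ctrl
print(ctrl.close_job())"
```

```text
the job is handed in; nothing more can be done
None
```

I turned both screws to about 1.56 rad by camera (slots in line with their red marks), stood the key back upright in its stand, and handed the job in at about 19 s; the hand-in call gave no verdict.

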